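Latch the board holder's jaw open and free the repaired board

TASK

The repaired circuit board is still clamped in the board holder. Push the sprung jaw back by its thumb plate until the stop pin pops up behind its ear, then let go so that the jaw springs back and stays latched open against the pin. Then push gently on the board's heat sink to slide the board, flat on its rails, straight towards the latched jaw until it is clear of the lips of both jaws; grasp and lift nothing, and leave the other things on the bench where they are.

Things in the scene. Friction and masses are not known exactly. Their poses are not given: they have to be found in the camera images.
- holder: Board holder, a fixture 310 x 130 mm that does not move: dark base plate, fixed aluminium jaw at its -x end, two rails (tops at z = 46 mm) carrying the board, moving jaw on two rods, end block and round spring barrel at its +x end. Origin: on the bench under the middle of the clamped board. x: along the rods, the way the moving jaw opens (away from the robot, within 0.6 rad); y left, z up.
- jaw (a joint): Travel of the moving jaw in the holder's +x (m): 0 clamping the board, 0.026 latched on the stop pin, 0.046 at its end stop. A spring drives it back with 6 N at 0, 7.6 N at 0.026, 8.8 N at 0.046; damping 25 N s/m, friction about 1 N. Let go before about 0.026 it returns to clamp the board; let go anywhere beyond, it comes back to 0.026 and stays.
- thumb_face (a point): Point on the flat side, facing board and robot, of the upright steel thumb plate on the moving jaw (64 mm wide in holder y, 6 mm thick, from z = 56 to 107 mm, a sloping stay behind it). Middle of its width, 15 mm below its top edge (z = 92 mm); it moves with the jaw, 62 mm in x from the holder's origin when clamped. Push it in the holder's +x.
- stop_pin (a joint): Rise of the stop pin (m), a sprung upright steel pin 8 mm thick on the left (+y) side of the base at holder x = 84, y = 56 mm. 0 while the steel ear on the jaw's left side covers it; it jumps to 0.012 (top at z = 46 mm) once the ear has passed, and the ear then comes back to rest against it.
- board: Repaired green circuit board, loose, 120 (x) x 80 (y) x 2 mm, 80 to 170 g, with a finned aluminium heat sink. Origin: centre of its underside, at the start over the holder's origin (up to 5 mm off in holder y) at z = 46 mm; axes as the holder's. With the jaw latched it is clear of both lips when slid between 5 and 21 mm in +x; half-way is 13 mm.
- heat_sink (a point): Middle of the heat sink's upright face that faces fixed jaw and robot, z = 70 mm. The heat sink measures 30 (x) x 50 (y) mm, top at z = 78 mm, this face 20 mm in -x from the board's centre. Pushing it in the holder's +x slides the board with about 1 N; the board stops when the push stops. Other parts: up to z = 62 mm between it and the thumb plate, 50 mm between it and the fixed jaw.
- fixed_lip (a point): Middle of the free edge of the fixed jaw's lip, on its top (z = 56 mm), at holder x = -55 mm. The lip, 90 mm wide and 5.5 mm thick, reaches 5 mm over the board's edge when clamped, with 2.5 mm of air above the board.
- jaw_lip (a point): Middle of the free edge of the moving jaw's lip, on its top (z = 56 mm), at holder x = 55 mm when clamped; a lip like the fixed jaw's, moving with the jaw.
- screwdriver_grip (a point): Bystander: screwdriver with a black handle, 170 mm long, 26 mm thick, lying on the bench on the holder's right side; point on its handle's axis.
- flux_tin: Bystander: round black flux tin, 51 mm wide, 24 mm high, on the holder's left side; origin under its centre.
- cleaner_bottle: Bystander: small clear bottle with a white cap, 44 mm wide, 85 mm high, on the holder's right side; origin under its centre.
- mug: Bystander: red mug, 80 mm wide, 95 mm high, on the left of the bench; origin under its centre.
- solder_spool: Bystander: spool of solder standing on its flange, 56 mm wide, 42 mm high, on the left of the bench; origin under its centre.
- meter: Bystander: hand-held meter, 150 by 75 by 38 mm, lying on the right of the bench; origin under its centre.
- side_cutters: Bystander: side cutters with blue grips, about 150 mm long, 16 mm thick, lying on the right of the bench; origin under the joint end of its grips.
There are look-alikes about, which are no part of the job. What is shaped like the board but orange is not meant.

How it is judged:
On the way:
1. the jaw has been let go and rests latched against the raised stop pin, the board not yet slid out of the fixed jaw (value of joint jaw between 0.0235 and 0.0285 m and value of joint stop_pin above 0.008 m and contact force between each of the arm, the fingers and jaw below 0.3 N and x of board in the frame of holder below 0.005 m), for 0.2 s.
At the end, for the whole second after the job is handed in: The jaw rests latched against the raised stop pin (travel 23.5 to 28.5 mm, pin up more than 8 mm); the board lies flat and still on its rails, slid 5 to 21 mm from its clamped place towards the moving jaw, so clear of both lips, within 14 mm sideways and 0.12 rad of straight (value of joint jaw between 0.0235 and 0.0285 m and value of joint stop_pin above 0.008 m and x of board in the frame of holder between 0.005 and 0.021 m and y of board in the frame of holder between -0.014 and 0.014 m and z of board in the frame of holder between 0.043 and 0.049 m and angle between the x axis of board and the x axis of holder, either way round below 0.12 rad and angle between board's own z axis and vertical below 0.06 rad and linear speed of board below 0.01 m/s); the robot touches nothing.
It fails at once if the board is lifted off its rails by more than 8 mm or tipped (z of board in the frame of holder above 0.054 m or angle between board's own z axis and vertical above 0.2 rad).
It fails at once if the board is pushed or pressed with more than 15 N (contact force between the fingers and board above 15 N).
It fails at once if a thing standing by on the bench is moved by more than 25 mm (distance of any of screwdriver_grip, flux_tin, cleaner_bottle, mug, solder_spool, meter, side_cutters from where it was at the start of the episode above 0.025 m).
It also fails if it takes over 45 s, if anything falls off the work surface, if the arm or the gripper's body presses on something with over 40 N, if the wrist force passes 120 N, or if a joint passes its speed limit or range.

ROBOT

A 6-joint arm with a two-finger parallel gripper is mounted at the origin on the work surface. World frame = base frame: x ahead of the robot, y to its left, z up, the work surface at z = 0. Lengths are in m, angles in rad, forces in N, time in s.
With the tool pointing down it reaches from about 0.3 to 1 m from the base axis. Payload 5.1 kg.
Tool frame: the origin (TCP) lies midway between the tips of the shut fingers; the grasp point (between the pads) lies 19 mm behind it; z points along the fingers, y is the direction in which the jaws open and shut (so a half turn about z gives the same grasp; the last joint's range is limited). The gripper opens to 95 mm and grips with 3 to 60 N. Pads are 20 mm wide; open, the fingers measure 119 mm over their backs; the gripper's body (75 mm by 180 mm) begins 59 mm behind the grasp point.
Start: joints at [1.165, 0.124, 1.65, -0, 1.367, -0.083], TCP at [0.206, 0.616, 0.215] pointing down, gripper open.
Joint ranges: [-2.61, 2.61], [-1.02, 2.33], [0.03, 2.71], [-1.35, 4.49], [0.32, 2.68], [-2.91, 2.91]. Speed limits (rad/s): [2.57, 2.57, 3.14, 3.14, 3.14, 3.14].

INTERFACE

Orientations are given as [roll, pitch, yaw] about the fixed x, y, z axes, in that order (R = Rz(yaw) Ry(pitch) Rx(roll)).
In Python, from workcell import status, eyes, job gives the robot as it stands.
- The arm moves only by the tool carry_out, never from a script. Its argument "plan" is a list of rows, each a list of 7 numbers: the turn, a rotation vector about the tool's x, y, z in rad, then the shift along the tool's x, y, z in mm, then the closure, from 0 (fully open) to 1 (shut). In form: [[rx, ry, rz, x, y, z, gripper], ...]. A call has 1 to 12 rows; each row shifts and turns the pose as measured when the row begins, along the tool's axes as they then stand; what a row does not reach is not made up. A row lasts 1/10 s, in which the tool goes at most 50 mm and 8.59 degrees, less where a joint would pass 70% of its speed; a pose out of reach is approached as far as the arm can. A call with a gripper value outside its range is refused whole. The fingers move at their own pace and stop on an object; the grip force is fixed at half the most. Time passes only in rows, so rows that do not move let the fingers close. It gives the time, the measured TCP pose, the force and the opening at its end, in the units of the state.
- status.sense(): the state, without advancing time (a new reading comes with each control period).
- eyes.get_image(name): name is "scene" or "top" or "wrist"; returns a dict with "color" (400x640x3 uint8, red, green, blue), "range_z" (400x640 float32, m along the optical axis (not along the pixel's ray), 0 where there is no reading), "intrinsics" (3x3 intrinsics, pixels), "world_from_camera" (4x4, takes a point from camera to world coordinates). Camera axes: x right, y up, looking along -z (the intrinsics and any distortion apply to the point x, -y, -z); pixel columns grow to the right and rows downward; lengths in m; the calibration is good to about 2 mm. A picture is of the moment at which its call begins.
- job.job_done(): hands the job in, once; it reports no verdict.
The state is a dict: "time": time; "qpos": joint angles; "qd": joint speeds; "joint_efforts": joint torques, N m; "tcp_pos": TCP position; "ee_rot": TCP orientation; "ft_force": force on the tool from outside, world axes, zero at the start; "ft_torque": the same for the moment, N m; "width": opening from 0.0 (shut) to 1.0 (fully open).
Only numpy, scipy, OpenCV 4.12 (cv2) and the standard library are available. Lean on these libraries where they do the work, as an engineer would, in place of code of your own. Each camera call takes 0.05 s, during which the arm holds its last target. There are 200 camera calls.

## Working session

There is one attempt and no reset: what is moved stays moved. The work goes in short steps, Python scripts to look and compute and a tool call to move; the robot and the scene stay as the last step left them, time stands still between calls to the robot, and variables do not carry over. Pictures are saved under pics/ and viewed, about 8 in all and at most 12, crops included, and the job is handed in when it is done.

Besides the shell and the picture viewer there is one more tool, called after "Request:" as name(argument=value, ...), one argument or row to a line, values as JSON. carry_out: Moves the arm, as the interface text tells. Its arguments: {"type":"object","properties":{"plan":{"type":"array"}},"required":["plan"]}

```bash
mkdir -p pics; python3 - <<'E'
from workcell import status, eyes, job
import cv2,numpy as np
s=status.sense();print(s)
for n in("scene","top"):
    d=eyes.get_image(n);np.savez(f"{n}0.npz",**d)
    cv2.imwrite(f"pics/{n}0.png",d["color"][...,::-1]);print(n,d["intrinsics"],d["world_from_camera"].round(3))
E
```

```text
{'time': 0.0, 'qpos': array([ 1.16542886e+00,  1.24517403e-01,  1.65167740e+00, -2.04294485e-05,
        1.36750226e+00, -8.26197210e-02]), 'qd': array([0.00023794, 0.00123698, 0.00030037, 0.00083941, 0.00051885,
       0.00072982]), 'joint_efforts': array([-3.05870763e-04, -4.17616403e+01, -3.59925377e+01,  7.73799350e-02,
        4.93691058e-02, -1.88087738e-04]), 'tcp_pos': array([0.20595156, 0.61582581, 0.21337709]), 'ee_rot': array([-3.13949377e+00, -1.53735997e-04,  2.81884889e+00]), 'ft_force': array([ 0.42971677, -0.8662698 , -0.49440087]), 'ft_torque': array([ 0.02367479, -0.01121539,  0.00424848]), 'width': 0.9998367563080831}
scene [[459.83585328   0.         316.15533422]
 [  0.         459.83585328 199.81030614]
 [  0.           0.           1.        ]] [[ 0.186 -0.725  0.663  1.337]
 [ 0.982  0.141 -0.122 -0.146]
 [-0.005  0.674  0.739  0.983]
 [ 0.     0.     0.     1.   ]]
top [[367.11576188   0.         319.26957801]
 [  0.         367.11576188 196.68881113]
 [  0.           0.           1.        ]] [[ 0.135  0.971 -0.198  0.316]
 [-0.991  0.131 -0.033 -0.014]
 [-0.006  0.201  0.98   1.127]
 [ 0.     0.     0.     1.   ]]
```

View pics/top0.png

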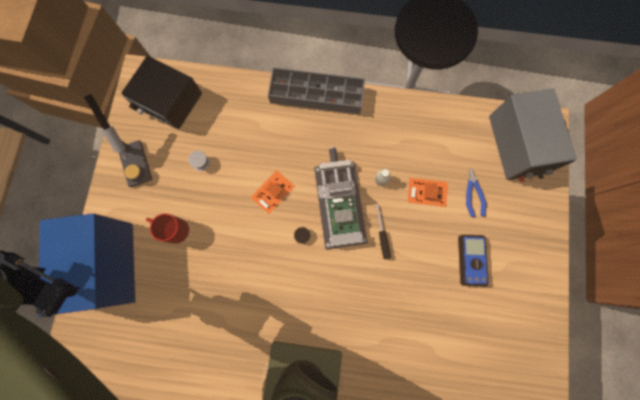

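View pics/scene0.png

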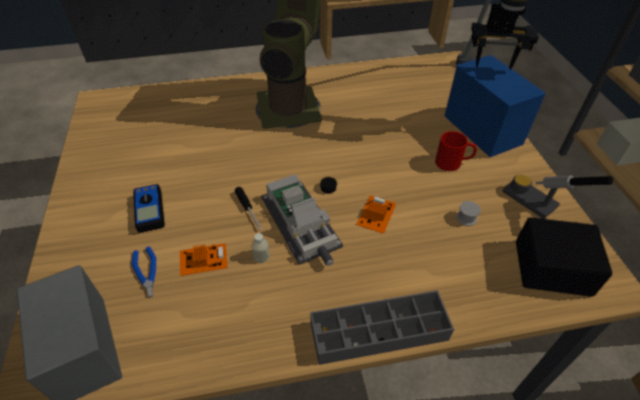

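The top view shows the holder at about (342,203), with the green board at (343,215). The orange look-alikes are at (272,191) and (428,192), and they aren't meant. The flux tin is at (303,236), the screwdriver at (384,235) and the bottle at (383,177).

```bash
cat > h.py <<'E'
import numpy as np,cv2
def cloud(d):
    K=d["intrinsics"];z=d["range_z"];v,u=np.mgrid[:z.shape[0],:z.shape[1]]
    p=np.stack([(u-K[0,2])/K[0,0]*z,-(v-K[1,2])/K[1,1]*z,-z],-1)
    T=d["world_from_camera"];return p@T[:3,:3].T+T[:3,3]
E
python3 - <<'E'
from h import *
for n,(u0,u1,v0,v1) in {"top":(290,410,140,265),"scene":(225,360,165,275)}.items():
    d=dict(np.load(f"{n}0.npz"));P=cloud(d);ok=d["range_z"]>0
    hsv=cv2.cvtColor(d["color"],cv2.COLOR_RGB2HSV)
    roi=np.zeros(ok.shape,bool);roi[v0:v1,u0:u1]=1
    g=roi&ok&(hsv[...,0]>45)&(hsv[...,0]<90)&(hsv[...,1]>80)
    print(n,"bench z",np.median(P[roi&ok&(P[...,2]<.01)][:,2]),"green",g.sum(),P[g].mean(0).round(4),cv2.minAreaRect(P[g][:,:2].astype(np.float32)*1000))
    lab=(roi&ok&(P[...,2]>.012)).astype(np.uint8)
    c,l,st,_=cv2.connectedComponentsWithStats(lab)
    for i in range(1,c):
        if st[i,4]>40:
            q=P[l==i];print(st[i],cv2.minAreaRect(q[:,:2].astype(np.float32)*1000),q[:,2].max().round(3))
    big=l==1+np.argmax(st[1:,4])
    t=big&(P[...,2]>.085);print("thumb",t.sum(),P[t].mean(0) if t.any() else 0,cv2.minAreaRect(P[t][:,:2].astype(np.float32)*1000) if t.sum()>3 else 0)
    cr=cv2.resize(d["color"][v0:v1,u0:u1,::-1],None,fx=4.5,fy=4.5,interpolation=cv2.INTER_CUBIC);cv2.imwrite(f"pics/{n}c.png",cr)
E
```

```text
top bench z -0.000319985694713143 green 0 [nan nan nan] ((0.0, 0.0), (0.0, 0.0), 0.0)
[ 315  147   51  101 2918] ((551.7676391601562, -37.31980895996094), (307.8857421875, 128.6435546875), 15.258529663085938) 0.11
[375 169  16  17 204] ((623.7479858398438, -161.20458984375), (40.86872482299805, 41.54682159423828), 5.395992279052734) 0.089
[376 204  16  55 284] ((462.63525390625, -180.06570434570312), (167.5712127685547, 24.55097770690918), 15.942505836486816) 0.03
[294 227  17  17 227] ((416.4575500488281, 58.43130874633789), (48.307037353515625, 48.337459564208984), 7.85591983795166) 0.03
thumb 133 [ 0.55457412 -0.03565643  0.09875903] ((557.2056884765625, -35.14461135864258), (18.500324249267578, 63.130977630615234), 15.047506332397461)
scene bench z 0.0007549746582946604 green 154 [ 0.4794 -0.0777  0.0487] ((483.40899658203125, -53.821624755859375), (105.37967681884766, 77.32640075683594), 15.59229564666748)
[ 262  174   81   92 3559] ((552.9260864257812, -35.09596252441406), (307.74884033203125, 129.6634979248047), 15.37238597869873) 0.111
[320 176  18  16 209] ((416.5755920410156, 61.09040832519531), (48.34031677246094, 52.119564056396484), 64.25106811523438) 0.03
[235 186  27  43 258] ((462.67437744140625, -176.9345245361328), (166.46119689941406, 25.654987335205078), 16.61668586730957) 0.031
[252 233  18  28 376] ((630.4024047851562, -159.27267456054688), (34.54423904418945, 42.67105484008789), 3.264362096786499) 0.089
thumb 273 [ 0.55731491 -0.03410444  0.09723683] ((556.724853515625, -32.97261428833008), (24.313444137573242, 64.67244720458984), 20.733522415161133)<stdin>:7: RuntimeWarning: Mean of empty slice.
  ret = um.true_divide(
```

View pics/topc.png

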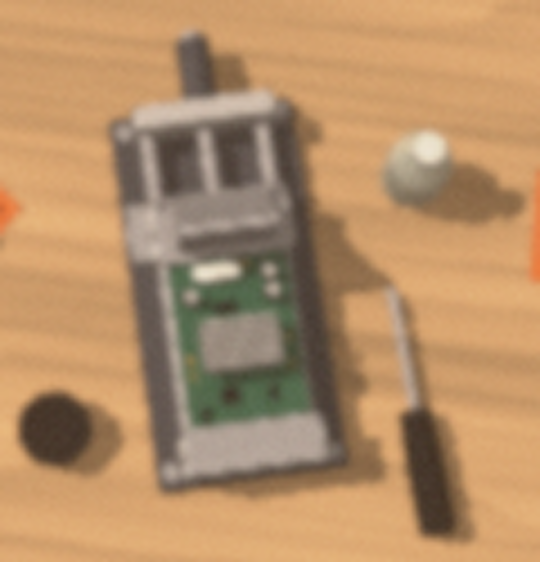

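The crop confirms the green board clamped in the holder. The heat sink is at the crop's centre, around (242,343), and the thumb plate is at (230,215). Next I'll refine the holder origin and check that the path clears the blue box.

```bash
python3 - <<'E'
from h import *
a=np.radians(15.3);R=np.array([[np.cos(a),np.sin(a)],[-np.sin(a),np.cos(a)]])
for n in("top","scene"):
    d=dict(np.load(f"{n}0.npz"));P=cloud(d);ok=d["range_z"]>0
    Q=P.copy();Q[...,:2]=(P[...,:2]@R.T)-R@np.array([.4885,-.0539])
    Q=Q[ok]*1000
    def band(s,x0,x1,y0,y1,z0,z1):
        q=Q[(Q[:,0]>x0)&(Q[:,0]<x1)&(Q[:,1]>y0)&(Q[:,1]<y1)&(Q[:,2]>z0)&(Q[:,2]<z1)]
        print(n,s,len(q),np.percentile(q,[2,50,98],axis=0).round(1).tolist())
    band("sink",-45,35,-45,45,72,84)
    band("fixedjaw",-130,-45,-80,80,52,62)
    band("thumbtop",40,100,-50,50,100,115)
    band("base",-130,250,-90,90,5,120)
    p=P[ok]; 
    m=(p[:,2]>.13)&(p[:,0]>.12)&(p[:,0]<.75)&(p[:,1]>-.3)&(p[:,1]<.8)
    q=p[m];print(n,"tall",len(q),q.min(0).round(2) if len(q) else 0,q.max(0).round(2) if len(q) else 0)
    if n=="top":
        h=cv2.cvtColor(d["color"],cv2.COLOR_RGB2HSV);b=ok&(h[...,0]>100)&(h[...,0]<125)&(h[...,1]>150);b[:,200:]=0
        print("box",P[b].min(0).round(2),P[b].max(0).round(2))
E
```

```text
top sink 114 [[-19.0, -24.3, 72.3], [-4.5, -0.3, 76.7], [10.6, 23.1, 80.8]]
top fixedjaw 311 [[-83.8, -43.3, 52.4], [-69.4, -0.2, 55.6], [-55.0, 42.9, 59.4]]
top thumbtop 63 [[62.2, -30.7, 100.6], [65.3, -1.7, 105.7], [70.6, 29.8, 110.1]]
top base 3678 [[-84.7, -62.5, 7.8], [38.7, 2.8, 45.6], [188.3, 62.0, 97.3]]
top tall 14903 [0.12 0.26 0.13] [0.71 0.72 0.64]
box [0.15 0.56 0.2 ] [0.37 0.7  0.22]
scene sink 184 [[-20.8, -22.9, 73.1], [-3.3, 0.9, 77.6], [11.1, 26.4, 81.5]]
scene fixedjaw 266 [[-85.1, -42.1, 52.5], [-67.8, 0.2, 56.6], [-51.9, 44.5, 60.3]]
scene thumbtop 105 [[61.0, -28.6, 100.2], [67.0, 3.3, 105.6], [72.6, 32.5, 109.9]]
scene base 4047 [[-80.5, -61.9, 7.4], [83.8, -10.4, 43.2], [205.5, 62.6, 102.7]]
scene tall 6560 [0.12 0.52 0.13] [0.71 0.72 0.44]
```

Request:
carry_out(
  plan=[
    [0, 0, 0, 0, 0, -45, 1],
    [0, 0, 0, 0, 0, -45, 1],
    [0, 0, -0.147, 0, -30, 0, 1],
    [0, 0, -0.147, 0, -40, 0, 1],
    [0, 0, -0.147, 0, -45, 0, 1],
    [0, 0, -0.147, 0, -45, 0, 1],
    [0, 0, 0, -20, -45, 0, 1],
    [0, 0, 0, -20, -45, 0, 1],
    [0, 0, 0, -20, -45, 0, 1],
    [0, 0, 0, -20, -45, 0, 1],
    [0, 0, 0, -20, -45, 0, 1],
    [0, 0, 0, -20, -45, 0, 1],
  ],
)

```text
time: 1.3
tcp_pos: [0.3832, 0.2231, 0.302]
ee_rot: [-3.133, -0.006, -2.848]
ft_force: [-0.0, 0.9, -0.3]
width: 0.045
```

```bash
cat > e.py <<'E'
import numpy as np,sys
from workcell import status
from scipy.spatial.transform import Rotation as Ro
def err(hx,hy,z,yaw=np.radians(195.3)):
    s=status.sense();a=np.radians(15.3);c,d=np.cos(a),np.sin(a)
    p=np.array([.4885+c*hx-d*hy,-.0539+d*hx+c*hy,z]);R=Ro.from_euler('xyz',s["ee_rot"])
    G=Ro.from_euler('xyz',[np.pi,0,yaw])
    dx=s["tcp_pos"][:2]-[.4885,-.0539]
    print("t",s["time"],"tcp",s["tcp_pos"].round(4),"holder",np.round([c*dx[0]+d*dx[1],-d*dx[0]+c*dx[1]],4),"f",s["ft_force"].round(2),"w",s["width"])
    print("shift mm",(R.inv().apply(p-s["tcp_pos"])*1000).round(1),"turn",(R.inv()*G).as_rotvec().round(3),"q",s["qpos"].round(2))
err(*map(float,sys.argv[1:4]))
E
python3 e.py .036 0 .2
```

```text
t 1.3 tcp [0.3832 0.2231 0.302 ] holder [-0.0284  0.295 ] f [-0.01  0.89 -0.29] w 0.044515965381652166
shift mm [ -57.2 -295.7  104.1] turn [-0.008 -0.006  0.027] q [ 0.41 -0.39  1.97 -0.01  1.57 -1.45]
```

Request:
carry_out(
  plan=[
    [0, 0, 0.027, -8, -45, 10, 1],
    [0, 0, 0, -8, -45, 10, 1],
    [0, 0, 0, -8, -45, 15, 1],
    [0, 0, 0, -8, -45, 15, 1],
    [0, 0, 0, -8, -45, 15, 1],
    [0, 0, 0, -8, -40, 15, 1],
    [0, 0, 0, -8, -30, 15, 1],
    [0, 0, 0, 0, 0, 0, 1],
  ],
)

```text
time: 2.1
tcp_pos: [0.5192, -0.0637, 0.2036]
ee_rot: [-3.135, -0.006, -2.885]
ft_force: [-0.8, 0.4, -0.7]
width: 0.004
```

```bash
python3 e.py .036 0 .086; python3 - <<'E'
from workcell import eyes
import cv2,numpy as np
d=eyes.get_image("wrist");np.savez("w1.npz",**d);cv2.imwrite("pics/w1.png",d["color"][...,::-1])
E
```

```text
t 2.1 tcp [ 0.5192 -0.0637  0.2036] holder [ 0.027  -0.0176] f [-0.84  0.38 -0.73] w 0.004167813319341442
shift mm [ -9.5  18.4 117.4] turn [-0.006 -0.006 -0.01 ] q [-0.22 -0.15  1.94 -0.01  1.35 -2.05]
```

View pics/w1.png

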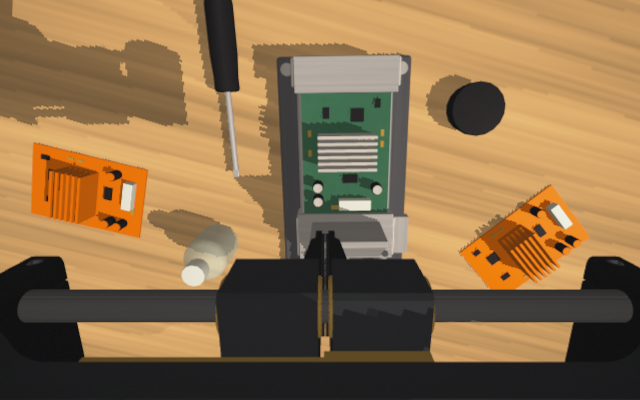

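The wrist view shows the board at (345,150) and the heat sink at (347,153). The thumb plate is by the fingers at (350,230), and the fingers are near the gap. I'll refine the pose with the wrist depth.

```bash
python3 - <<'E'
from h import *
a=np.radians(15.3);R=np.array([[np.cos(a),np.sin(a)],[-np.sin(a),np.cos(a)]])
d=dict(np.load("w1.npz"));P=cloud(d);ok=d["range_z"]>0
Q=P.copy();Q[...,:2]=(P[...,:2]@R.T)-R@np.array([.4885,-.0539]);Q*=1000
h=cv2.cvtColor(d["color"],cv2.COLOR_RGB2HSV)
g=ok&(h[...,0]>45)&(h[...,0]<90)&(h[...,1]>80)&(abs(Q[...,0])<90)&(abs(Q[...,1])<70)
print("green",g.sum(),np.percentile(Q[g],[1,50,99],axis=0).round(1).tolist(),cv2.minAreaRect(Q[g][:,:2].astype(np.float32)))
for s,x0,x1,z0,z1 in(("sink",-40,30,72,82),("fixed",-100,-45,52,62),("thumb",45,75,60,109)):
    q=Q[ok&(Q[...,0]>x0)&(Q[...,0]<x1)&(abs(Q[...,1])<60)&(Q[...,2]>z0)&(Q[...,2]<z1)]
    print(s,len(q),np.percentile(q,[1,50,99],axis=0).round(1).tolist(),cv2.minAreaRect(q[:,:2].astype(np.float32)))
E
```

```text
green 6149 [[-55.5, -37.9, 45.5], [-21.7, -2.4, 47.2], [53.0, 39.9, 49.1]] ((-1.0037651062011719, 1.0428733825683594), (110.32179260253906, 79.06373596191406), 0.3750963807106018)
sink 1359 [[-21.9, -23.9, 72.2], [-5.5, 0.0, 77.0], [8.1, 25.0, 78.8]] ((-6.786966323852539, 0.4991931915283203), (30.35063362121582, 50.070960998535156), 0.16013196110725403)
fixed 3901 [[-86.3, -44.0, 53.4], [-72.0, -0.3, 55.3], [-57.0, 43.7, 57.0]] ((-71.82786560058594, -0.1876220703125), (30.06804847717285, 90.0313491821289), 0.39973920583724976)
thumb 1518 [[59.5, -30.6, 60.8], [60.2, 8.7, 89.7], [74.2, 31.8, 107.2]] ((67.16548156738281, 0.5558547973632812), (15.567939758300781, 63.8572998046875), 0.13008728623390198)
```

Request:
carry_out(
  plan=[
    [-0.006, -0.006, -0.01, -8, 18, 20, 1],
    [0, 0, 0, 0, 0, 30, 1],
    [0, 0, 0, 0, 0, 20, 1],
    [0, 0, 0, 0, 0, 0, 1],
  ],
)

```text
time: 2.55
tcp_pos: [0.5226, -0.0397, 0.1354]
ee_rot: [-3.141, 0.006, -2.871]
ft_force: [0.1, -0.1, 0.6]
width: 0.005
```

```bash
python3 e.py .035 0 .086
```

```text
t 2.55 tcp [ 0.5226 -0.0397  0.1354] holder [0.0367 0.0047] f [ 0.12 -0.12  0.57] w 0.005459921558380533
shift mm [ 1.9 -4.7 49.4] turn [-0.     0.006  0.003] q [-0.18 -0.1   2.01  0.    1.22 -2.02]
```

Request:
carry_out(
  plan=[
    [0, 0.006, 0.003, 2, -5, 15, 1],
    [0, 0, 0, 0, 0, 17, 1],
    [0, 0, 0, 0, 0, 16, 1],
    [0, 0, 0, 0, 0, 0, 1],
  ],
)

```text
time: 2.95
tcp_pos: [0.5241, -0.044, 0.0896]
ee_rot: [-3.138, 0.005, -2.871]
ft_force: [-0.7, 0.6, -0.1]
width: 0.005
```

```bash
python3 e.py .082 0 .086
```

```text
t 2.95 tcp [ 0.5241 -0.044   0.0896] holder [0.0369 0.0001] f [-0.74  0.59 -0.06] w 0.004786579774069804
shift mm [-45.   -0.3   3.8] turn [-0.004  0.005  0.003] q [-0.19 -0.04  2.04 -0.    1.14 -2.03]
```

Request:
carry_out(
  plan=[
    [0, 0, 0, -7, 0, 3, 1],
    [0, 0, 0, -6, 0, 0, 1],
    [0, 0, 0, -6, 0, 0, 1],
    [0, 0, 0, -6, 0, 0, 1],
    [0, 0, 0, -6, 0, 0, 1],
    [0, 0, 0, -6, 0, 0, 1],
    [0, 0, 0, -6, 0, 0, 1],
  ],
)

```text
time: 3.65
tcp_pos: [0.5562, -0.0354, 0.0882]
ee_rot: [-3.139, -0.032, -2.868]
ft_force: [-8.4, -1.8, 3.8]
width: 0.005
```

```bash
python3 e.py .085 0 .086
```

```text
t 3.65 tcp [ 0.5562 -0.0354  0.0882] holder [ 0.0702 -0.    ] f [-8.41 -1.79  3.75] w 0.004801925604258747
shift mm [-14.9  -0.1   1.8] turn [-0.002 -0.032  0.006] q [-0.15  0.05  1.95 -0.02  1.17 -1.99]
```

Request:
carry_out(
  plan=[
    [0, -0.015, 0, -8, 0, 0, 1],
    [0, 0, 0, -7, 0, 0, 1],
    [0, 0, 0, -7, 0, 0, 1],
    [0, 0, 0, -5, 0, 0, 1],
  ],
)

```text
time: 4.05
tcp_pos: [0.5751, -0.0302, 0.0884]
ee_rot: [-3.141, -0.044, -2.867]
ft_force: [-10.1, -2.2, 4.3]
width: 0.005
```

```bash
python3 e.py .085 0 .086; python3 - <<'E'
from workcell import eyes
from h import *
a=np.radians(15.3);R=np.array([[np.cos(a),np.sin(a)],[-np.sin(a),np.cos(a)]])
for n in("top","scene"):
    d=eyes.get_image(n);np.savez(n+"1.npz",**d)
d=dict(np.load("scene1.npz"))
cv2.imwrite("pics/s1.png",cv2.resize(d["color"][170:275,255:355,::-1],None,fx=5.5,fy=5.5,interpolation=cv2.INTER_CUBIC))
E
```

```text
t 4.05 tcp [ 0.5751 -0.0302  0.0884] holder [0.0898 0.    ] f [-10.07  -2.18   4.31] w 0.0047091897737924614
shift mm [ 4.7 -0.   2.6] turn [-0.001 -0.044  0.008] q [-0.14  0.1   1.9  -0.02  1.18 -1.97]
```

View pics/s1.png

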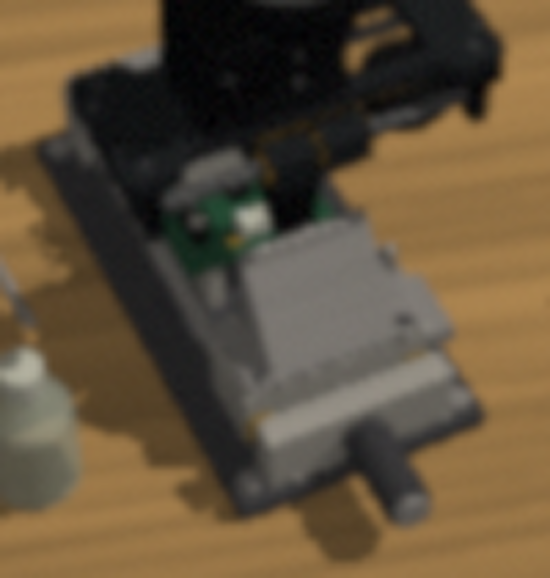

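The crop shows the jaw pushed well back towards the end block, with the thumb plate at (310,290). TCP travel puts it about 38 mm open. Now I'll let go.

Request:
carry_out(
  plan=[
    [0, 0, 0, 8, 0, 0, 1],
    [0, 0, 0, 10, 0, 0, 1],
    [0, 0, 0, 10, 0, 0, 1],
    [0, -0.04, 0, 10, 0, 0, 1],
    [0, 0, 0, 7, 0, 0, 1],
    [0, 0, 0, 0, 0, 0, 1],
    [0, 0, 0, 0, 0, -20, 1],
    [0, 0, 0, 0, 0, -40, 1],
    [0, 0, 0, 0, 0, -40, 1],
    [0, 0, 0, 0, 0, 0, 1],
  ],
)

```text
time: 5.15
tcp_pos: [0.5328, -0.043, 0.1978]
ee_rot: [-3.137, 0.007, -2.867]
ft_force: [0.6, -0.4, 0.7]
width: 0.008
```

```bash
python3 e.py -.05 0 .2; python3 - <<'E'
from workcell import eyes
from h import *
a=np.radians(15.3);R=np.array([[np.cos(a),np.sin(a)],[-np.sin(a),np.cos(a)]])
for n in("scene","wrist","top"):
    d=eyes.get_image(n);np.savez(n+"2.npz",**d);P=cloud(d);ok=d["range_z"]>0
    Q=P.copy();Q[...,:2]=(P[...,:2]@R.T)-R@np.array([.4885,-.0539]);Q*=1000
    for s,x0,x1,z0,z1,yy in(("thumb",45,115,97,112,34),("sink",-40,30,70,82,40),("pin",70,110,36,60,0)):
        m=ok&(Q[...,0]>x0)&(Q[...,0]<x1)&(abs(Q[...,1])<yy)&(Q[...,2]>z0)&(Q[...,2]<z1)
        if s=="pin": m=ok&(Q[...,0]>76)&(Q[...,0]<92)&(abs(Q[...,1]-56)<8)&(Q[...,2]>25)&(Q[...,2]<60)
        q=Q[m]
        if len(q)>4:print(n,s,len(q),np.percentile(q,[2,50,98],axis=0).round(1).tolist())
d=dict(np.load("scene2.npz"))
cv2.imwrite("pics/s2.png",cv2.resize(d["color"][170:275,255:355,::-1],None,fx=5.5,fy=5.5,interpolation=cv2.INTER_CUBIC))
E
```

```text
t 5.15 tcp [ 0.5328 -0.043   0.1978] holder [ 0.0457 -0.0011] f [ 0.64 -0.45  0.73] w 0.007995608252736314
shift mm [95.6  1.8 -2.9] turn [-0.004  0.007  0.007] q [-0.18 -0.13  1.93 -0.    1.33 -2.03]
scene thumb 135 [[86.9, -29.7, 97.5], [93.6, -0.6, 104.0], [98.8, 31.6, 110.2]]
scene sink 188 [[-20.8, -22.8, 70.5], [-3.1, 1.3, 77.4], [10.8, 26.4, 81.4]]
scene pin 12 [[82.4, 53.7, 41.4], [86.3, 58.2, 44.0], [91.8, 63.5, 47.6]]
wrist thumb 329 [[85.3, -30.6, 97.2], [86.2, 16.1, 104.6], [89.0, 31.6, 107.1]]
wrist sink 1523 [[-21.7, -23.4, 71.0], [-5.3, 0.6, 77.1], [7.5, 24.3, 78.6]]
wrist pin 215 [[77.8, 49.0, 27.8], [85.5, 55.3, 43.0], [91.5, 61.9, 45.9]]
top thumb 23 [[87.8, 13.2, 97.5], [90.8, 22.0, 104.3], [98.4, 31.5, 109.1]]
```

View pics/s2.png

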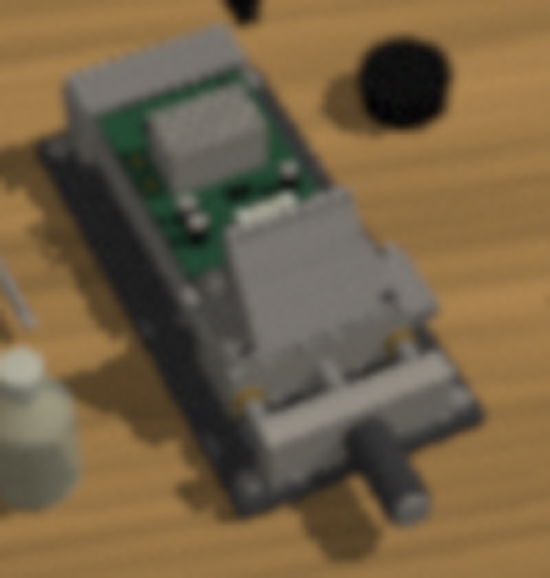

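The crop shows the jaw latched. The wrist depth puts the thumb face about 26 mm further back, the pin top at z≈46 mm, and the heat sink where it was. Next I'll go round to the robot side of the heat sink.

Request:
carry_out(
  plan=[
    [0, 0.007, 0.007, 30, 1, 0, 1],
    [0, 0, 0, 32, 0, 0, 1],
    [0, 0, 0, 30, 0, 15, 1],
    [0, 0, 0, 0, 0, 30, 1],
    [0, 0, 0, 0, 0, 30, 1],
    [0, 0, 0, 0, 0, 10, 1],
    [0, 0, 0, 0, 0, 0, 1],
  ],
)

```text
time: 6.0
tcp_pos: [0.4295, -0.0646, 0.0924]
ee_rot: [3.132, -0.026, -2.874]
ft_force: [-0.5, -0.7, 0.5]
width: 0.005
```

```bash
python3 e.py -.048 0.0005 .065
```

```text
t 6.0 tcp [ 0.4295 -0.0646  0.0924] holder [-0.0598  0.0053] f [-0.5  -0.73  0.54] w 0.004820656891823944
shift mm [-12.5  -5.   27. ] turn [ 0.01  -0.026  0.   ] q [-0.27 -0.24  2.21 -0.01  1.2  -2.11]
```

Request:
carry_out(
  plan=[
    [0.01, -0.026, 0, -11, -5, 10, 1],
    [0, 0, 0, 0, 0, 10, 1],
    [0, 0, 0, 0, 0, 0, 1],
    [0, 0, 0, 0, 0, 0, 1],
  ],
)

```text
time: 6.4
tcp_pos: [0.4424, -0.0664, 0.0726]
ee_rot: [3.141, -0.001, -2.873]
ft_force: [-0.3, 0.3, 0.1]
width: 0.005
```

```bash
python3 e.py -.018 0.0005 .065
```

```text
t 6.4 tcp [ 0.4424 -0.0664  0.0726] holder [-0.0477  0.0001] f [-0.32  0.3   0.14] w 0.005112054436258326
shift mm [-29.7   0.4   7.6] turn [ 0.    -0.001  0.001] q [-0.27 -0.2   2.22 -0.    1.13 -2.11]
```

Request:
carry_out(
  plan=[
    [0, 0, 0, 0, 0, 7, 1],
    [0, 0, 0, -4, 0, 0, 1],
    [0, 0, 0, -4, 0, 0, 1],
    [0, 0, 0, -3, 0, 0, 1],
    [0, 0, 0, -3, 0, 0, 1],
    [0, 0, 0, -3, 0, 0, 1],
    [0, 0, 0, -3, 0, 0, 1],
    [0, 0, 0, -2, 0, 0, 1],
    [0, 0, 0, 0, 0, 0, 1],
  ],
)

```text
time: 7.3
tcp_pos: [0.4667, -0.0604, 0.0674]
ee_rot: [-3.14, 0.001, -2.873]
ft_force: [0.7, 0.3, 0.6]
width: 0.007
```

```bash
python3 e.py -.018 0.0005 .065
```

```text
t 7.3 tcp [ 0.4667 -0.0604  0.0674] holder [-0.0227 -0.0005] f [0.7  0.28 0.59] w 0.006503014755440469
shift mm [-4.7  1.   2.4] turn [-0.001  0.001  0.002] q [-0.24 -0.14  2.17 -0.    1.11 -2.08]
```

Request:
carry_out(
  plan=[
    [0, 0, 0, -2, 0, 0, 1],
    [0, 0, 0, -2, 0, 0, 1],
    [0, 0, 0, 0, 0, 0, 1],
    [0, 0, 0, 8, 0, 0, 1],
    [0, 0, 0, 10, 0, 0, 1],
    [0, 0, 0, 0, 0, -20, 1],
    [0, 0, 0, 0, 0, -40, 1],
    [0, 0, 0, 0, 0, -45, 1],
    [0, 0, 0, -40, 0, -15, 1],
    [0, 0, 0, -40, 0, 0, 1],
    [0, 0, 0, 0, 0, 0, 1],
    [0, 0, 0, 0, 0, 0, 1],
  ],
)

```text
time: 8.5
tcp_pos: [0.5256, -0.0436, 0.1921]
ee_rot: [-3.14, 0.002, -2.876]
ft_force: [-0.8, 1.3, -0.8]
width: 0.002
```

```bash
python3 e.py .036 0 .2; python3 - <<'E'
from workcell import eyes
from h import *
a=np.radians(15.3);R=np.array([[np.cos(a),np.sin(a)],[-np.sin(a),np.cos(a)]])
for n in("scene","wrist"):
    d=eyes.get_image(n);np.savez(n+"3.npz",**d);P=cloud(d);ok=d["range_z"]>0
    Q=P.copy();Q[...,:2]=(P[...,:2]@R.T)-R@np.array([.4885,-.0539]);Q*=1000
    for s,x0,x1,z0,z1,yy in(("thumb",45,115,97,112,34),("sink",-40,35,70,82,40),("pin",70,110,36,60,0)):
        m=ok&(Q[...,0]>x0)&(Q[...,0]<x1)&(abs(Q[...,1])<yy)&(Q[...,2]>z0)&(Q[...,2]<z1)
        if s=="pin": m=ok&(Q[...,0]>76)&(Q[...,0]<92)&(abs(Q[...,1]-56)<8)&(Q[...,2]>25)&(Q[...,2]<60)
        q=Q[m]
        if len(q)>4:print(n,s,len(q),np.percentile(q,[2,50,98],axis=0).round(1).tolist(),cv2.minAreaRect(q[:,:2].astype(np.float32)))
cv2.imwrite("pics/w3.png",d["color"][...,::-1])
E
```

```text
t 8.5 tcp [ 0.5256 -0.0436  0.1921] holder [0.0385 0.0001] f [-0.82  1.3  -0.82] w 0.0016501194342620437
shift mm [ 2.5 -0.1 -7.9] turn [-0.002  0.002 -0.001] q [-0.18 -0.14  1.95 -0.    1.33 -2.02]
scene thumb 141 [[87.3, -29.2, 97.5], [93.6, 0.9, 103.8], [100.2, 32.6, 109.7]] ((94.08694458007812, 1.6195621490478516), (63.05699157714844, 16.762374877929688), 87.17440795898438)
scene sink 196 [[-6.3, -22.3, 70.7], [10.0, 0.7, 77.1], [25.7, 26.5, 81.2]] ((9.989128112792969, 1.7271404266357422), (50.96438980102539, 33.986820220947266), 88.50904846191406)
scene pin 11 [[80.3, 53.9, 41.9], [86.7, 58.2, 44.0], [91.0, 62.2, 46.7]] ((86.4763412475586, 59.540069580078125), (8.028413772583008, 10.665854454040527), 63.168216705322266)
wrist sink 1650 [[-7.6, -23.5, 70.5], [8.6, 1.1, 76.8], [22.2, 24.5, 78.5]] ((7.314872741699219, 0.5223407745361328), (30.31144905090332, 49.96461868286133), 0.2355317324399948)
wrist pin 217 [[77.7, 49.4, 27.2], [85.5, 55.2, 42.7], [91.6, 62.1, 45.5]] ((84.63504791259766, 55.18079376220703), (14.344463348388672, 14.404268264770508), 89.04324340820312)
```

View pics/w3.png

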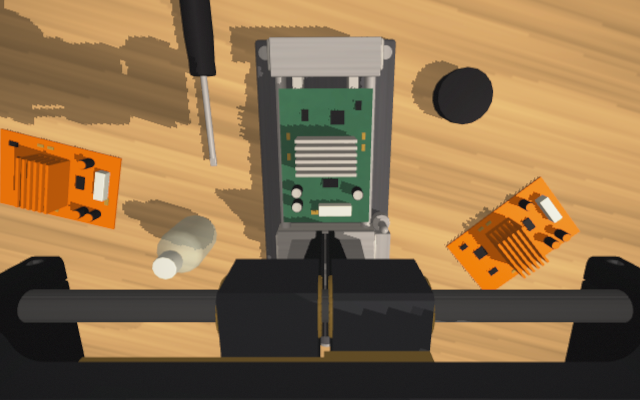

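The board at (325,155) is clear of the fixed lip, with a visible gap at row 85. The heat sink has moved about 14 mm and is straight. The jaw is still latched and the arm is clear of everything.

```bash
python3 -c "
from workcell import job;print(job.job_done())"
```

```text
the job is handed in; nothing more can be done
None
```

The job is done and handed in at about 8.5 s. I pushed the sprung jaw back by its thumb plate with shut fingers and let it spring back onto the stop pin. I then pushed the heat sink to slide the board along its rails, without grasping or lifting anything.

- **Jaw:** after letting go, the thumb plate sat about 26 mm back from its clamped place and the pin top measured z ≈ 46 mm. The scene and wrist cameras agree within about 1–2 mm. In the last check the fingers hid the thumb plate from the wrist camera, so that reading comes from the scene camera alone.
- **Board:** the heat sink moved about 14 mm towards the jaw (limits 5–21 mm). Sideways offset is about 1 mm, rotation is close to zero, and there is a visible gap at the fixed lip. I did not measure the jaw-lip side separately.
- **Forces:** the wrist sensor read about 11 N on the jaw at most, counting end-of-move readings only. It read about 1 N, no more than its noise, part-way through the board push.
- **Surroundings:** the tin, bottle and screwdriver look undisturbed in the last picture. I did not re-measure the other bystanders, but the arm did not go near them. The tool finished about 85 mm above the thumb plate, touching nothing.

No check failed. The only disagreement was about 1.5 mm in the holder's x position between the cameras, which is within their calibration.

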